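Snap the spike guard onto the pricket

ROBOT

A 6-joint arm with a two-finger parallel gripper is mounted at the origin on the work surface. World frame = base frame: x ahead of the robot, y to its left, z up, the work surface at z = 0. Lengths are in m, angles in degrees, forces in N, time in s.
With the tool pointing down it reaches from about 0.325 to 0.925 m from the base axis. Payload 3.1 kg.
Tool frame: the origin (TCP) lies midway between the tips of the shut fingers; the grasp point (between the pads) lies 19 mm behind it (ctrl.hold_point_z is the distance from the TCP to the grasp point, in m); z points along the fingers, x is the direction in which the jaws open and shut, and the axes are right-handed (so a half turn about z gives the same grasp; the last joint's range is limited). The gripper opens to 85 mm and grips with 20 to 120 N. Pads are 22 mm wide; open, the fingers measure 114 mm over their backs; the gripper's body (76 mm by 85 mm) begins 54 mm behind the grasp point. The pads swing forward as they close: fully open they stand 13 mm farther back than shut.
Start: joints at [-73.235, 12.427, 92.441, -0, 75.132, -6.429], TCP at [0.246, -0.574, 0.201] pointing down, gripper open.
Joint ranges: [-157.48, 157.48], [-44.54, 120.13], [17.64, 146.25], [-64.5, 244.5], [7.68, 150.69], [-147.95, 147.95]. Speed limits (degrees/s): [159.86, 159.86, 180, 180, 180, 180].

INTERFACE

Orientations are given as a 3x3 rotation matrix whose columns are the frame's x, y, z axes.
In Python, from plant import readout, cams, sign_off, ctrl gives the robot as it stands.
- The arm moves only by the tool step_arm, never from a script. Its argument "series" is a list of rows, each a list of 4 numbers: the shift along the tool's x, y, z each as a share of 0.2 m, from -1 to 1, then the turn about the tool's z as a share of 0.12 rad, from -1 to 1. In form: [[dx, dy, dz, spin], ...]. A call has 1 to 12 rows; each row shifts and turns the pose as measured when the row begins, along the tool's axes as they then stand; what a row does not reach is not made up. A row lasts 1/12 s, in which the tool goes at most 41.7 mm and 7.16 degrees, less where a joint would pass 70% of its speed; a pose out of reach is approached as far as the arm can. A call with a number of a shift or a turn outside -1 to 1 is refused whole. A call with a gripper value outside its range is refused whole. "fingers" is the opening, from 0 (shut) to 1 (fully open), set as the call begins (left out, the last holds). The fingers move at their own pace and stop on an object; "newtons" is the grip in N (left out, the last holds). Time passes only in rows, so rows that do not move let the fingers close. It gives the time, the measured TCP pose, the force and the opening at its end, in the units of the state.
- readout.get_obs(): the state, without advancing time (a new reading comes with each control period).
- cams.get_image(name): name is "scene" or "side" or "wrist"; returns a dict with "frame" (400x640x3 uint8, red, green, blue), "K" (3x3 intrinsics, pixels), "cam_to_world" (4x4, takes a point from camera to world coordinates). Camera axes: x right, y down, z forward; pixel columns grow to the right and rows downward; lengths in m; the calibration is good to about 2 mm. A picture is of the moment at which its call begins. There is no depth.
- sign_off(): hands the job in, once; it reports no verdict.
The state is a dict: "time": time; "qpos": joint angles; "joint_velocities": joint speeds; "joint_torque": joint torques, N m; "position": TCP position; "orientation": TCP orientation; "ft_force": force on the tool from outside, world axes, zero at the start; "moment": the same for the moment, N m; "grip_width": opening from 0.0 (shut) to 1.0 (fully open).
Only numpy, scipy, OpenCV 4.12 (cv2) and the standard library are available. Lean on these libraries where they do the work, as an engineer would, in place of code of your own. Each camera call takes 0.05 s, during which the arm holds its last target.

TASK

Cap the bare candle spike for storage: take the larger of the two stepped metal spike guards by its narrow barrel, put it mouth down over the upright spike of the brass pricket candlestick and press it down until it snaps past the spring balls and its rim is fully home on the seat. Do not let go or ease off after the click: the job finishes while you are still holding the guard and pushing it down firmly on the seat, with about 10 N. Leave the other loose things on the table where they stand.

Things in the scene. Friction and masses are not known exactly. Their poses are not given: they have to be found in the camera images.
- guard_center (a point): centre (half-way up, on the axis) of the larger spike guard: loose round stepped aluminium cap, 68 mm tall, 90 g, standing mouth down; its z points to the closed end. From this point: mouth 34 mm below; skirt 50 mm wide up to a flat shoulder 8 mm below; then a barrel 34 mm wide up to the flat closed top 34 mm above. All yaws alike
- guard: the same larger guard; origin at that same centre. Fingertips gripping the barrel can rest on the 8 mm wide shoulder and push there. Hollow: mouth lip 31 mm in bore and 3 mm high, skirt bore 40 mm above it, barrel bore 24 mm, inside depth 63 mm
- seat: flat round seat on the brass candlestick, 60 mm wide; origin at the centre of its top face, z up, 96 mm above the table. On it stands a stud 28 mm wide, straight to 20 mm up, narrowing to 16 mm at 26 mm up; then a slim spike to 54 mm up. Four spring balls bulge 3.5 mm from the stud's side, centred 9 mm up
- pricket: the fixed candlestick; origin on the table under the seat. A guard set over the stud stops on the balls, mouth about 14 mm above the seat; pushed with 9 to 18 N it passes them, the resistance drops away (the click), the balls draw it on and it runs down until the mouth is on the rigid seat (guard centre 34 mm above it). Drip pan 92 mm wide just below the seat; board 140 mm square, 16 mm thick
- small_guard_center (a point): centre of the smaller spike guard, a bystander: same shape and metal, 44 mm tall, 33 mm skirt; does not fit
- chalice_base: bystander: silver chalice base, 110 mm wide foot, 85 mm tall, origin under its centre
- scraper: bystander: pine wax scraper lying flat, about 158 mm long, 34 mm wide, 14 mm high; origin under it near the middle, x along it
- votive: bystander: blue glass votive cup, 62 mm across, 66 mm tall, upright, origin under its centre
- polish_tin: bystander: round metal polish tin, 68 mm across, 50 mm tall, origin under its centre
- brush: bystander: wooden brush lying bristles down, 150 mm long, 28 mm wide, 32 mm high, origin under its middle, x along it
- follower: bystander: brass candle ring, 38 mm across, 16 mm high, origin under its centre

How it is judged:
By the outcome, as a careful person would: the job done as asked, in the order asked, and still so for the second after the job is handed in, while the arm keeps its last pose, push and grip.
It also fails if it takes over 51 s, if anything falls off the work surface, if the arm or the gripper's body presses on something with over 40 N, if the wrist force passes 120 N, or if a joint passes its speed limit or range.

## Working session

There is one attempt and no reset: what is moved stays moved. The work goes in short steps, Python scripts to look and compute and a tool call to move; the robot and the scene stay as the last step left them, time stands still between calls to the robot, and variables do not carry over. Pictures are saved under pics/ and viewed, and the job is handed in when it is done.

Besides the shell and the picture viewer there is one more tool, called after "Emit:" as name(argument=value, ...) on one line, values as JSON. step_arm: Moves the arm, as the interface text tells. Shift numbers are shares of 0.2 m and turn numbers shares of 0.12 rad, none past 1 either way. Its arguments: {"type":"object","properties":{"series":{"type":"array","items":{"type":"array","items":{"type":"number"}}},"fingers":{"type":"number"},"newtons":{"type":"number"}},"required":["series"]}

```bash
mkdir -p pics; cat > h.py <<'E'
import numpy as np,cv2
from plant import readout,cams,sign_off,ctrl
def shot(n,tag):
    d=cams.get_image(n); cv2.imwrite(f'pics/{tag}.png',d['frame'][:,:,::-1]); np.savez(f'{tag}.npz',f=d['frame'],K=d['K'],T=d['cam_to_world']); return d
def ray(d,u,v):
    T=np.array(d['T']);r=T[:3,:3]@np.linalg.inv(d['K'])@np.array([u,v,1.]);return T[:3,3],r/np.linalg.norm(r)
def plane(d,u,v,z):
    o,r=ray(d,u,v);return o+r*(z-o[2])/r[2]
def proj(d,p):
    T=np.array(d['T']);c=T[:3,:3].T@(np.array(p)-T[:3,3]);q=d['K']@c;return q[:2]/q[2]
def two(d1,a,d2,b):
    A=np.zeros((3,3));y=np.zeros(3)
    for d,p in((d1,a),(d2,b)):
        o,r=ray(d,*p);M=np.eye(3)-np.outer(r,r);A+=M;y+=M@o
    return np.linalg.solve(A,y)
E
python3 - <<'E'
from h import *
for n in('scene','side','wrist'):
    d=shot(n,n+'0');print(n,d['K'].round(1).tolist(),np.round(d['cam_to_world'],3).tolist())
print(readout.get_obs(),ctrl.hold_point_z)
E
```

```text
scene [[378.6, 0.0, 318.0], [0.0, 378.6, 201.8], [0.0, 0.0, 1.0]] [[-0.874, 0.4, -0.275, 0.862], [0.485, 0.736, -0.472, 0.558], [0.013, -0.546, -0.838, 1.047], [0.0, 0.0, 0.0, 1.0]]
side [[399.6, 0.0, 319.8], [0.0, 399.6, 200.4], [0.0, 0.0, 1.0]] [[-0.966, -0.159, 0.203, 0.294], [-0.258, 0.552, -0.793, 0.924], [0.014, -0.818, -0.575, 0.746], [0.0, 0.0, 0.0, 1.0]]
wrist [[317.3, 0.0, 322.4], [0.0, 317.3, 199.5], [0.0, 0.0, 1.0]] [[0.393, -0.884, -0.254, 0.31], [-0.919, -0.378, -0.108, -0.546], [-0.001, 0.276, -0.961, 0.373], [0.0, 0.0, 0.0, 1.0]]
{'time': 0.15, 'qpos': array([-7.32362460e+01,  1.24678777e+01,  9.25106438e+01,  1.91183317e-03,
        7.51348476e+01, -6.42818374e+00]), 'joint_velocities': array([ 0.01701299, -0.14711815, -0.26855346, -0.04648313, -0.12228545,
       -0.02235035]), 'joint_torque': array([-2.54680226e-04, -3.97450876e+01, -3.04415846e+01, -1.97509889e-04,
        5.85324844e-03, -5.09433050e-06]), 'position': array([ 0.24595812, -0.57378511,  0.19942704]), 'orientation': array([[ 3.93804144e-01, -9.19194215e-01, -5.39817507e-04],
       [-9.19192278e-01, -3.93804432e-01,  1.90387560e-03],
       [-1.96261396e-03, -2.53558014e-04, -9.99998042e-01]]), 'ft_force': array([ 0.22335325,  0.09990217, -0.00672942]), 'moment': array([0.05274993, 0.02115057, 0.05159127]), 'grip_width': 1.0010858898331596} 0.0187
```

View pics/scene0.png

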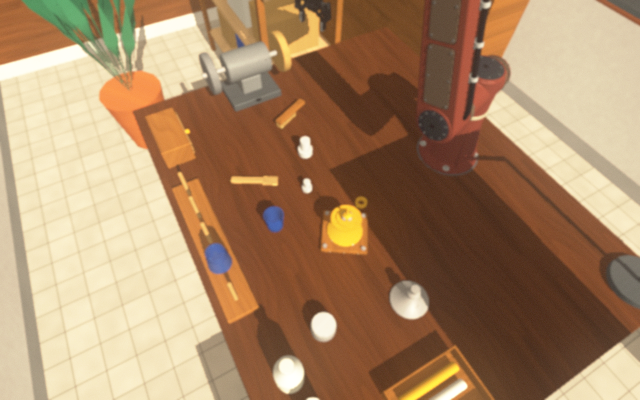

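View pics/side0.png

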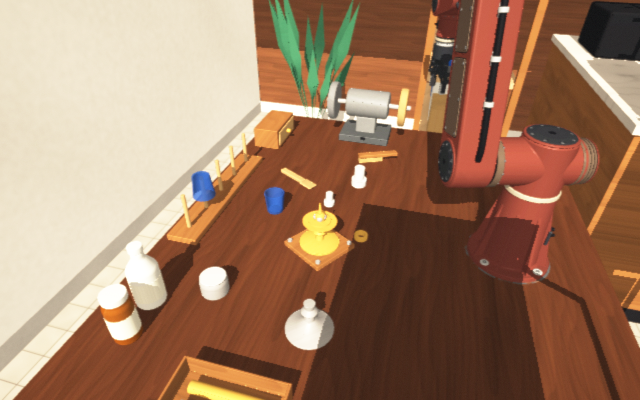

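View pics/wrist0.png

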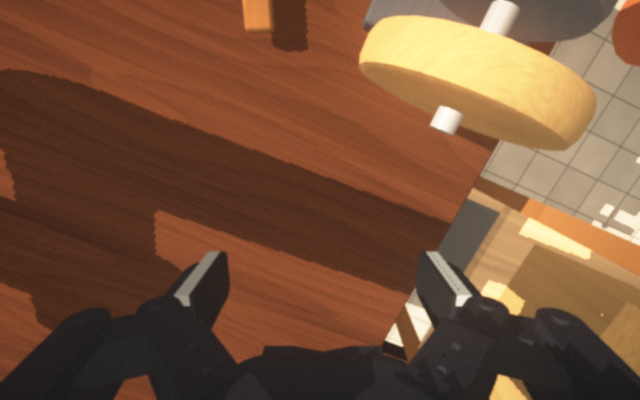

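The larger guard is at scene (306,148) and side (359,177). The small guard is at scene (307,186), and the pricket is at scene (345,225) and side (320,225). I'll zoom in to get finer pixel positions.

```bash
python3 - <<'E'
import cv2,numpy as np
a=cv2.imread('pics/scene0.png');b=cv2.imread('pics/side0.png')
def z(i,x,y,w,h,s):return cv2.resize(i[y:y+h,x:x+w],None,fx=s,fy=s,interpolation=cv2.INTER_CUBIC)
L=np.vstack([z(a,286,130,50,35,8),np.zeros((4,400,3),np.uint8),z(a,320,195,50,35,8)])
R=np.vstack([z(b,335,160,50,35,8),np.zeros((4,400,3),np.uint8),z(b,295,195,50,35,8)])
cv2.imwrite('pics/zoom0.png',np.hstack([L,R])[:600])
E
```

```text
(no output)
```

View pics/zoom0.png

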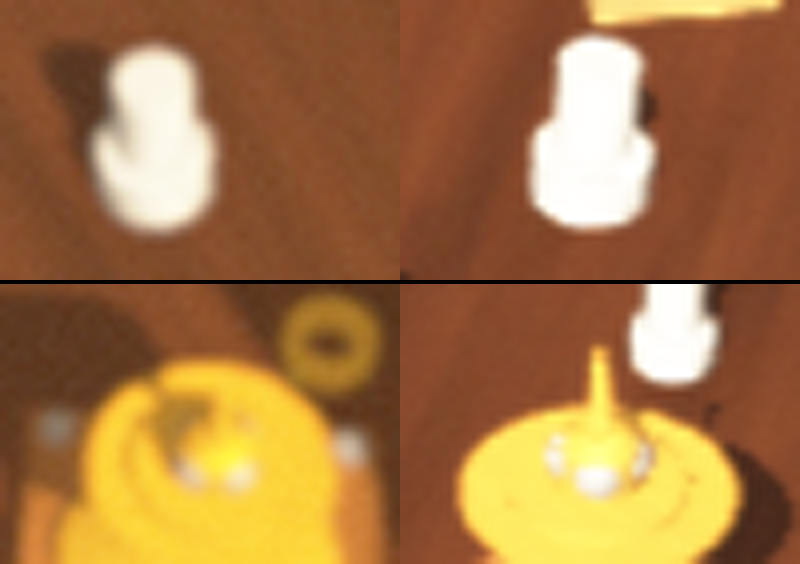

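```bash
python3 - <<'E'
from h import *
S=dict(np.load('scene0.npz'));D=dict(np.load('side0.npz'))
print(plane(S,305,138.1,.068),plane(D,360,166.9,.068),two(S,(305,138.1),D,(360,166.9)))
print('tip',plane(D,320,203,.150)); 
print('small',plane(S,306.5,181,.044),plane(D,329.5,193,.044))
print('pan',plane(S,320+212/8,195+(490-284-55)/8,.09))
for p in ([.6,0,.096],):print(proj(S,p),proj(D,p))
E
```

```text
[ 0.4530774  -0.24395327  0.068     ] [ 0.45479306 -0.23854373  0.068     ] [ 0.45420682 -0.24309565  0.06693882]
tip [0.50165584 0.11268766 0.15      ]
small [ 0.52696815 -0.09496826  0.044     ] [ 0.52381878 -0.0922641   0.044     ]
pan [0.4949691  0.09749802 0.09      ]
[299.6786081  202.69072295] [297.16922178 191.16964767]
```

Emit:
step_arm(series=[[-0.11,-0.16,0,0],[-0.11,-0.16,0,0],[-0.11,-0.16,0,0],[-0.11,-0.16,0,0],[-0.11,-0.16,0,0],[-0.11,-0.16,0,0],[-0.11,-0.16,0,0],[-0.11,-0.16,0,0],[-0.11,-0.16,0,0],[-0.11,-0.16,0,0],[0,0,0,0],[0,0,0,0]], fingers=1)

```text
time: 1.15
position: [0.4592, -0.2308, 0.1942]
orientation: [[0.389, -0.921, -0.003], [-0.921, -0.389, 0.006], [-0.007, 0.001, -1.0]]
ft_force: [-0.4, -0.6, -0.1]
grip_width: 1.002
```

```bash
python3 - <<'E'
from h import *
d=shot('wrist','w1');o=readout.get_obs();print(o['time'],o['position'],o['orientation'],o['ft_force'])
D=dict(f=0,K=d['K'],T=d['cam_to_world']);print(proj(D,[.454,-.241,.068]),proj(D,[.454,-.241,0]))
E
```

```text
1.2 [ 0.4590814  -0.23078958  0.19410961] [[ 3.87643962e-01 -9.21804081e-01 -3.06499508e-03]
 [-9.21777283e-01 -3.87656066e-01  7.02954720e-03]
 [-7.66802924e-03  1.00281307e-04 -9.99970595e-01]] [ 0.22793242 -0.53926339 -0.58855413]
[330.88182991 192.04172986] [329.70894929 177.38963125]
```

View pics/w1.png

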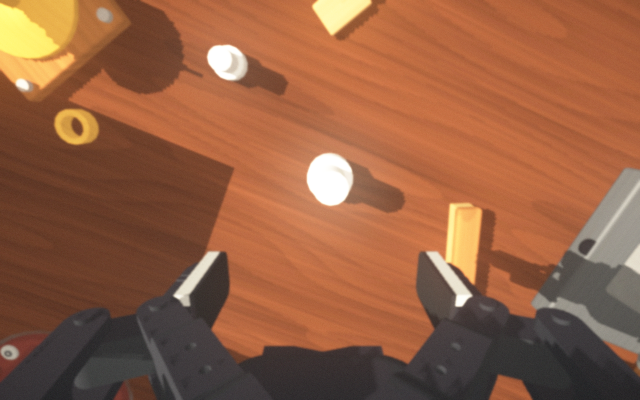

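The wrist view shows the guard at (330,179), the small guard at (228,62), the brush at (465,245) and the follower at (76,127). The jaws are clear of all of them.

```bash
cat > g.py <<'E'
from h import *
import sys
def guard(tag):
    d=dict(np.load(tag+'.npz'));m=(d['f'].min(2)>150).astype(np.uint8)
    x0,y0=300,150
    n,l,s,c=cv2.connectedComponentsWithStats(m)
    for i in range(1,n):
        if s[i,4]>150:print(s[i].tolist(),c[i].round(1))
    return d
E
python3 - <<'E'
from g import *
d=guard('w1')
cv2.imwrite('pics/z1.png',cv2.resize(d['f'][140:215,290:390,::-1],None,fx=8,fy=8,interpolation=cv2.INTER_CUBIC))
E
```

```text
[313, 0, 56, 34, 1063] [337.6  11.3]
[207, 45, 40, 35, 1086] [226.9  61.6]
[307, 153, 46, 53, 1902] [329.5 178.5]
[585, 179, 55, 80, 559] [615.1 216.9]
[447, 205, 8, 56, 201] [450.2 232.9]
[624, 243, 16, 31, 273] [634.  259.5]
[174, 252, 45, 54, 678] [194.4 277.7]
[427, 252, 45, 55, 719] [450.6 278.7]
```

View pics/z1.png

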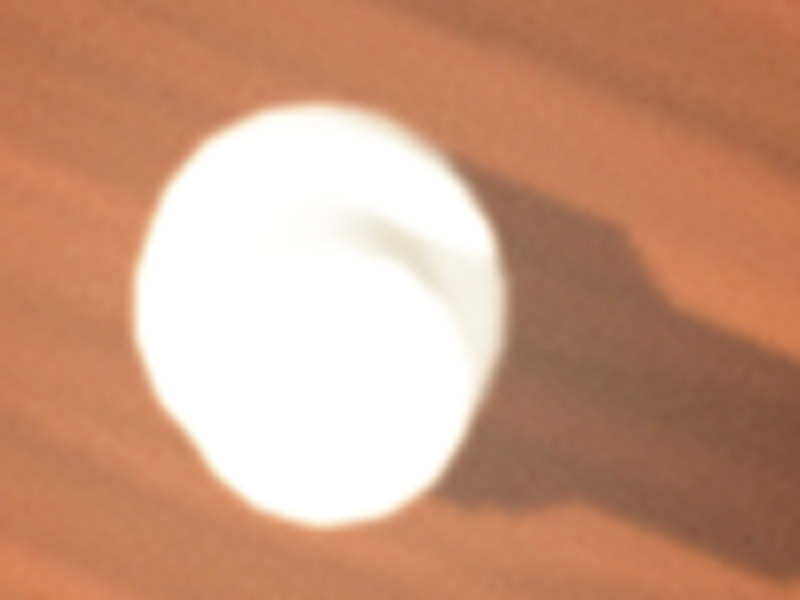

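```bash
python3 - <<'E'
from h import *
d=dict(np.load('w1.npz'))
for c in([.454,-.244],[.449,-.241]):
  c=np.array(c);T=d['T'];a=np.linspace(0,6.283,200)
  def ex(r,z):
    p=np.array([proj(d,[c[0]+r*np.cos(t),c[1]+r*np.sin(t),z]) for t in a]);return p.min(0).round(1),p.max(0).round(1)
  print(ex(.025,0),ex(.025,.026),ex(.017,.068))
print('back',plane(d,330.1,152.9,.0),)
E
```

```text
(array([310.9, 157.3]), array([353.2, 198.7])) (array([310. , 160.9]), array([355.3, 205. ])) (array([316.3, 176.1]), array([351.1, 209.8]))
(array([307. , 160.2]), array([349.1, 201.4])) (array([305.8, 164. ]), array([350.9, 207.9])) (array([311.5, 179.6]), array([346.2, 213. ]))
back [ 0.48074925 -0.23002172  0.        ]
```

```bash
python3 - <<'E'
from h import *
d=dict(np.load('w1.npz'))
c=np.array([.457,-.240]);a=np.linspace(0,6.283,200)
def ex(r,z):
    p=np.array([proj(d,[c[0]+r*np.cos(t),c[1]+r*np.sin(t),z]) for t in a]);return p.min(0).round(1),p.max(0).round(1)
print(ex(.025,0),ex(.025,.026),ex(.017,.068))
o=readout.get_obs();R=o['orientation'];print(R.T@(np.array([.457,-.240,.09])-o['position']))
E
```

```text
(array([308.7, 153.6]), array([351.1, 195.2])) (array([307.6, 156.9]), array([353.1, 201.3])) (array([313.7, 171.7]), array([348.6, 205.6]))
[0.00848143 0.00547868 0.10404819]
```

Emit:
step_arm(series=[[0.04,0.03,0.1,0],[0,0,0.1,0],[0,0,0.1,0],[0,0,0.1,0],[0,0,0.1,0],[0,0,0,0],[0,0,0,0]])

```text
time: 1.78
position: [0.4537, -0.2498, 0.0922]
orientation: [[0.378, -0.926, -0.001], [-0.926, -0.378, 0.002], [-0.002, -0.0, -1.0]]
ft_force: [0.6, -0.4, 0.4]
grip_width: 1.001
```

```bash
python3 - <<'E'
from h import *
d=shot('wrist','w2');o=readout.get_obs();print(o['time'],o['position'],o['ft_force'])
R=o['orientation'];print(R.T@(np.array([.457,-.240,.026])-o['position']))
E
```

```text
1.8333 [ 0.45327324 -0.24955192  0.09209445] [-0.1845778   0.91482899 -0.66474746]
[-0.00725922 -0.00709552  0.06611022]
```

View pics/w2.png

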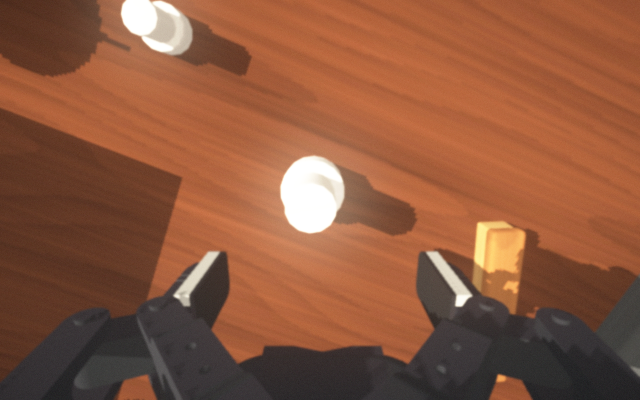

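The guard is at (312,190), a bit left of the jaw centre at about column 323, so I need a small sideways correction. I'll measure the guard again.

```bash
python3 - <<'E'
from g import *
d=guard('w2')
a=np.linspace(0,6.283,200)
for c in([.457,-.240],[.4565,-.2415]):
  def ex(r,z):
    p=np.array([proj(d,[c[0]+r*np.cos(t),c[1]+r*np.sin(t),z]) for t in a]);return p.min(0).round(1),p.max(0).round(1)
  print(ex(.025,0),ex(.025,.026),ex(.017,.068))
E
```

```text
[121, 0, 71, 54, 2768] [157.1  24.6]
[280, 156, 64, 78, 3873] [311.5 193.6]
[476, 225, 10, 40, 186] [480.4 244.5]
[174, 252, 45, 53, 653] [194.6 277.5]
[427, 252, 45, 55, 679] [450.8 278.9]
(array([284.5, 155.7]), array([342.6, 212.3])) (array([280.7, 160.6]), array([344.7, 222.5])) (array([284.8, 183.4]), array([336.7, 233. ]))
(array([286. , 156.9]), array([344. , 213.4])) (array([282.3, 161.9]), array([346.2, 223.7])) (array([286.6, 185. ]), array([338.5, 234.4]))
```

Emit:
step_arm(series=[[-0.025,-0.025,0,0],[0,0,0,0],[0,0,0,0]])

```text
time: 2.08
position: [0.4575, -0.2452, 0.0954]
orientation: [[0.375, -0.927, 0.003], [-0.927, -0.375, -0.001], [0.002, -0.002, -1.0]]
ft_force: [-1.1, -0.7, -0.0]
grip_width: 0.998
```

```bash
cat > e.py <<'E'
from h import *
import sys
t=np.array([float(x) for x in sys.argv[1:4]])
o=readout.get_obs();R=o['orientation'];print(o['time'],o['position'].round(4),'F',o['ft_force'].round(2),'w',round(o['grip_width'],3),'tilt',R[:,2].round(4),'yaw',np.degrees(np.arctan2(R[1,0],R[0,0])).round(2));print('d tool mm',(R.T@(t-o['position'])*1000).round(1))
E
python3 e.py .457 -.240 .026
```

```text
2.0833 [ 0.4575 -0.2452  0.0954] F [-1.14 -0.69 -0.05] w 0.998 tilt [ 2.6e-03 -7.0e-04 -1.0e+00] yaw -67.95
d tool mm [-5.1 -1.3 69.4]
```

Emit:
step_arm(series=[[-0.02,-0.005,0.08,0],[0,0,0.08,0],[0,0,0,0],[0,0,0,0]])

```text
time: 2.42
position: [0.462, -0.2437, 0.0691]
orientation: [[0.377, -0.926, 0.013], [-0.926, -0.377, -0.008], [0.012, -0.009, -1.0]]
ft_force: [-0.2, 0.0, 0.6]
grip_width: 1.0
```

```bash
python3 e.py .457 -.240 .026
```

```text
2.4167 [ 0.462  -0.2437  0.0691] F [-0.17  0.01  0.63] w 1.0 tilt [ 0.0129 -0.0081 -0.9999] yaw -67.87
d tool mm [-5.9  3.6 43. ]
```

Emit:
step_arm(series=[[-0.03,0.015,0,0],[0,0,0,0],[0,0,0,0],[0,0,0,0]])

```text
time: 2.75
position: [0.4585, -0.2399, 0.0728]
orientation: [[0.377, -0.926, 0.017], [-0.926, -0.378, -0.011], [0.017, -0.012, -1.0]]
ft_force: [-0.4, -0.3, -0.7]
grip_width: 1.0
```

```bash
python3 e.py .457 -.240 .026
```

```text
2.75 [ 0.4585 -0.2399  0.0728] F [-0.4  -0.34 -0.67] w 1.0 tilt [ 0.0171 -0.0112 -0.9998] yaw -67.83
d tool mm [-1.3  2.  46.8]
```

Emit:
step_arm(series=[[-0.005,0.01,0.05,0],[0,0,0.05,0],[0,0,0.05,0],[0,0,0.05,0]])

```text
time: 3.08
position: [0.4599, -0.2425, 0.0335]
orientation: [[0.377, -0.926, 0.024], [-0.926, -0.378, -0.016], [0.024, -0.016, -1.0]]
ft_force: [-0.4, 0.2, -0.2]
grip_width: 0.997
```

```bash
python3 e.py .457 -.240 .026
```

```text
3.0833 [ 0.4599 -0.2425  0.0335] F [-0.36  0.17 -0.2 ] w 0.997 tilt [ 0.0242 -0.0163 -0.9996] yaw -67.83
d tool mm [-3.5  1.8  7.4]
```

Emit:
step_arm(series=[[-0.015,0.01,0,0]])

```text
time: 3.17
position: [0.4553, -0.2395, 0.0305]
orientation: [[0.377, -0.926, 0.021], [-0.926, -0.377, -0.014], [0.021, -0.014, -1.0]]
ft_force: [-0.9, 0.6, 0.7]
grip_width: 1.003
```

```bash
python3 e.py .457 -.240 .026;python3 -c "
from h import *
o=readout.get_obs();print(o['qpos'].round(3),o['joint_velocities'].round(3),o['joint_torque'].round(2))"
```

```text
3.1667 [ 0.4553 -0.2395  0.0305] F [-0.88  0.56  0.74] w 1.003 tilt [ 0.0207 -0.0139 -0.9997] yaw -67.85
d tool mm [ 1.  -1.3  4.5]
[-3.5596e+01  1.0688e+01  1.1502e+02  5.5000e-02  5.2864e+01  3.2209e+01] [-0.071 -4.792  6.5    0.09  -0.177 -0.104] [-3.000e-02 -3.270e+01 -2.571e+01  1.000e-02 -3.200e-01  0.000e+00]
```

Emit:
step_arm(series=[[0,0,0,0]])

```text
time: 3.25
position: [0.4538, -0.2384, 0.0287]
orientation: [[0.377, -0.926, 0.018], [-0.926, -0.377, -0.012], [0.017, -0.012, -1.0]]
ft_force: [-0.3, -0.6, 0.2]
grip_width: 1.0
```

```bash
python3 e.py .457 -.240 .026;python3 -c "
from h import *
o=readout.get_obs();print(o['qpos'].round(3),o['joint_velocities'].round(3),o['joint_torque'].round(2))"
```

```text
3.25 [ 0.4538 -0.2384  0.0287] F [-0.28 -0.57  0.2 ] w 1.0 tilt [ 0.0176 -0.0116 -0.9998] yaw -67.84
d tool mm [ 2.6 -2.3  2.8]
[-3.55950e+01  1.07870e+01  1.15135e+02  5.70000e-02  5.28680e+01
  3.22100e+01] [-0.164  2.209  0.281  0.132 -1.239 -0.136] [ -0.06 -32.34 -24.34  -0.    -0.11  -0.  ]
```

Emit:
step_arm(series=[[0,0,0,0]])

```text
time: 3.33
position: [0.453, -0.2379, 0.0278]
orientation: [[0.377, -0.926, 0.016], [-0.926, -0.377, -0.011], [0.016, -0.011, -1.0]]
ft_force: [0.2, 0.1, -0.1]
grip_width: 0.999
```

```bash
python3 e.py .457 -.240 .026;python3 -c "
from h import *
o=readout.get_obs();print(o['qpos'].round(3),o['joint_velocities'].round(3),o['joint_torque'].round(2))"
```

```text
3.3333 [ 0.453  -0.2379  0.0278] F [ 0.21  0.13 -0.11] w 0.999 tilt [ 0.0161 -0.0105 -0.9998] yaw -67.85
d tool mm [ 3.4 -2.9  1.9]
[-3.5599e+01  1.0847e+01  1.1519e+02  5.8000e-02  5.2863e+01  3.2209e+01] [ 0.095  0.586  0.709 -0.008  0.041 -0.098] [ -0.   -32.16 -24.08   0.    -0.08  -0.  ]
```

Emit:
step_arm(series=[[0.015,-0.013,-0.006,0],[0.006,-0.005,-0.006,0],[0.005,-0.004,-0.005,0],[0.005,-0.004,-0.005,0],[0.005,-0.004,-0.005,0],[0.005,-0.004,-0.005,0]])

```text
time: 3.83
position: [0.4642, -0.244, 0.0362]
orientation: [[0.377, -0.926, 0.018], [-0.926, -0.377, -0.012], [0.018, -0.012, -1.0]]
ft_force: [-0.2, 0.0, 0.1]
grip_width: 1.004
```

```bash
python3 e.py .457 -.240 .026
```

```text
3.8333 [ 0.4642 -0.244   0.0362] F [-0.16  0.03  0.07] w 1.004 tilt [ 0.018  -0.0119 -0.9998] yaw -67.84
d tool mm [-6.6  5.3 10. ]
```

Emit:
step_arm(series=[[0,0,0,0],[0,0,0,0],[0,0,0,0],[0,0,0,0],[0,0,0,0],[0,0,0,0]])

```text
time: 4.33
position: [0.4652, -0.2447, 0.0373]
orientation: [[0.377, -0.926, 0.02], [-0.926, -0.377, -0.013], [0.02, -0.013, -1.0]]
ft_force: [0.6, 0.3, -0.0]
grip_width: 1.001
```

```bash
python3 e.py .457 -.240 .026
```

```text
4.3333 [ 0.4652 -0.2447  0.0373] F [ 0.56  0.33 -0.03] w 1.001 tilt [ 0.0198 -0.0131 -0.9997] yaw -67.84
d tool mm [-7.6  6.  11.1]
```

Emit:
step_arm(series=[[-0.03,0.025,0,0],[0,0,0,0],[0,0,0,0],[0,0,0,0],[0,0,0,0]])

```text
time: 4.75
position: [0.4567, -0.24, 0.0366]
orientation: [[0.377, -0.926, 0.019], [-0.926, -0.377, -0.012], [0.018, -0.013, -1.0]]
ft_force: [0.4, 1.0, 0.2]
grip_width: 1.0
```

```bash
python3 e.py .457 -.240 .026
```

```text
4.75 [ 0.4567 -0.24    0.0366] F [0.37 0.99 0.15] w 1.0 tilt [ 0.0186 -0.0124 -0.9998] yaw -67.84
d tool mm [-0.1 -0.2 10.6]
```

Emit:
step_arm(series=[[0,0,-0.2,0],[0,0,0,0],[0,0,0,0],[0,0,0,0],[0,0,0,0]])

```text
time: 5.17
position: [0.4553, -0.2391, 0.0766]
orientation: [[0.377, -0.926, 0.016], [-0.926, -0.377, -0.011], [0.016, -0.011, -1.0]]
ft_force: [0.3, 0.1, 0.3]
grip_width: 0.995
```

```bash
python3 e.py .457 -.240 .026
```

```text
5.1667 [ 0.4553 -0.2391  0.0766] F [0.25 0.09 0.27] w 0.995 tilt [ 0.0162 -0.0105 -0.9998] yaw -67.85
d tool mm [ 0.7 -0.7 50.6]
```

Emit:
step_arm(series=[[0,0,0.1,0],[0,0,0,0],[0,0,0,0],[0,0,0,0],[0,0,0,0]])

```text
time: 5.58
position: [0.4557, -0.2393, 0.0562]
orientation: [[0.377, -0.926, 0.016], [-0.926, -0.377, -0.01], [0.015, -0.011, -1.0]]
ft_force: [0.1, 0.2, 0.2]
grip_width: 0.998
```

```bash
python3 e.py .457 -.240 .026
```

```text
5.5833 [ 0.4557 -0.2393  0.0562] F [0.11 0.2  0.18] w 0.998 tilt [ 0.0157 -0.0101 -0.9998] yaw -67.84
d tool mm [ 0.7 -0.6 30.2]
```

Emit:
step_arm(series=[[0,0,-0.2,0],[0,0,0,0],[0,0,0,0],[0,0,0.1,0],[0,0,0,0],[0,0,0.1,0],[0,0,0,0],[0,0,-0.2,0],[0,0,0,0],[0,0,0.1,0],[0,0,0,0],[0,0,0,0]])

```text
time: 6.58
position: [0.4594, -0.2417, 0.0869]
orientation: [[0.377, -0.926, 0.022], [-0.926, -0.378, -0.015], [0.022, -0.015, -1.0]]
ft_force: [0.8, 0.1, 0.8]
grip_width: 0.999
```

```bash
python3 e.py .457 -.240 .026
```

```text
6.5833 [ 0.4594 -0.2417  0.0869] F [0.8  0.07 0.77] w 0.999 tilt [ 0.022  -0.0146 -0.9997] yaw -67.83
d tool mm [-3.8  2.5 60.8]
```

Emit:
step_arm(series=[[-0.15,0.13,0,0],[0,0,0,0],[0,0,0,0],[0,0,0,0],[0,0,0,0]])

```text
time: 7.0
position: [0.4177, -0.2192, 0.0832]
orientation: [[0.378, -0.926, 0.012], [-0.926, -0.378, -0.007], [0.011, -0.008, -1.0]]
ft_force: [1.2, 0.6, 0.3]
grip_width: 1.001
```

```bash
python3 e.py .457 -.240 .026
```

```text
7.0 [ 0.4177 -0.2192  0.0832] F [1.2  0.6  0.34] w 1.001 tilt [ 0.0116 -0.007  -0.9999] yaw -67.8
d tool mm [ 33.5 -28.1  57.7]
```

Emit:
step_arm(series=[[0.075,-0.065,0,0],[0,0,0,0],[0,0,0,0],[0,0,0,0],[0,0,0,0]])

```text
time: 7.42
position: [0.4396, -0.2309, 0.0876]
orientation: [[0.378, -0.926, 0.017], [-0.926, -0.378, -0.011], [0.016, -0.011, -1.0]]
ft_force: [-0.5, 0.1, 0.0]
grip_width: 0.999
```

```bash
python3 e.py .457 -.240 .026
```

```text
7.4167 [ 0.4396 -0.2309  0.0876] F [-0.51  0.11  0.04] w 0.999 tilt [ 0.0165 -0.0107 -0.9998] yaw -67.78
d tool mm [ 14. -12.  62.]
```

Emit:
step_arm(series=[[0,0,-0.08,0],[0,0,-0.08,0],[0,0,-0.08,0],[0,0,-0.08,0],[0,0,-0.08,0],[0,0,-0.08,0],[0,0,0,0],[0,0,0,0],[0,0,0,0],[0,0,0,0]])

```text
time: 8.25
position: [0.4339, -0.2273, 0.1852]
orientation: [[0.378, -0.926, 0.011], [-0.926, -0.378, -0.007], [0.01, -0.007, -1.0]]
ft_force: [-0.1, 0.2, -0.3]
grip_width: 1.0
```

```bash
python3 e.py .457 -.240 .026
```

```text
8.25 [ 0.4339 -0.2273  0.1852] F [-0.08  0.15 -0.31] w 1.0 tilt [ 0.0105 -0.0067 -0.9999] yaw -67.77
d tool mm [ 18.8 -15.4 159.5]
```

Emit:
step_arm(series=[[0,0,0.2,0],[0,0,0,0],[0,0,0,0],[0,0,0,0],[0,0,0,0]])

```text
time: 8.67
position: [0.4319, -0.2259, 0.1413]
orientation: [[0.378, -0.926, 0.005], [-0.926, -0.378, -0.003], [0.004, -0.004, -1.0]]
ft_force: [0.0, 0.3, -0.6]
grip_width: 1.001
```

```bash
python3 e.py .457 -.240 .026
```

```text
8.6667 [ 0.4319 -0.2259  0.1413] F [ 0.01  0.29 -0.63] w 1.001 tilt [ 0.0049 -0.0027 -1.    ] yaw -67.77
d tool mm [ 22.  -17.5 115.4]
```

Emit:
step_arm(series=[[0.11,-0.088,0.1,0],[0,0,0,0],[0,0,0,0],[0,0,0,0],[0,0,0.2,0],[0,0,0,0],[0,0,0,0],[0,0,0,0]])

```text
time: 9.33
position: [0.4634, -0.2443, 0.09]
orientation: [[0.379, -0.925, 0.016], [-0.925, -0.379, -0.011], [0.016, -0.011, -1.0]]
ft_force: [-0.5, -0.0, -1.3]
grip_width: 0.997
```

```bash
python3 e.py .457 -.240 .026
```

```text
9.3333 [ 0.4634 -0.2443  0.09  ] F [-0.48 -0.01 -1.3 ] w 0.997 tilt [ 0.0158 -0.0107 -0.9998] yaw -67.75
d tool mm [-7.4  4.9 63.8]
```

Emit:
step_arm(series=[[-0.037,0.025,0.17,0],[0,0,0,0],[0,0,0,0],[0,0,0,0],[0,0,0,0]])

```text
time: 9.75
position: [0.4644, -0.2453, 0.0697]
orientation: [[0.378, -0.925, 0.035], [-0.925, -0.379, -0.024], [0.036, -0.023, -0.999]]
ft_force: [-0.6, -0.5, 0.6]
grip_width: 1.003
```

```bash
python3 e.py .457 -.240 .026
```

```text
9.75 [ 0.4644 -0.2453  0.0697] F [-0.64 -0.46  0.59] w 1.003 tilt [ 0.0351 -0.0245 -0.9991] yaw -67.76
d tool mm [-9.2  5.8 43.3]
```

Emit:
step_arm(series=[[0,0,0,0],[0,0,0,0],[0,0,0,0]])

```text
time: 10.0
position: [0.4683, -0.248, 0.0753]
orientation: [[0.378, -0.925, 0.043], [-0.925, -0.379, -0.03], [0.044, -0.028, -0.999]]
ft_force: [0.1, 0.1, 0.4]
grip_width: 0.992
```

```bash
python3 e.py .457 -.240 .026; python3 -c "
from h import *
o=readout.get_obs();print(o['qpos'].round(3),o['joint_velocities'].round(3),o['joint_torque'].round(2))
for n in dir(ctrl):
  if n[0]!='_':print(n,getattr(ctrl,n))"
```

```text
10.0 [ 0.4683 -0.248   0.0753] F [0.12 0.12 0.39] w 0.992 tilt [ 0.0431 -0.0301 -0.9986] yaw -67.77
d tool mm [-13.8   8.8  48.5]
[-3.55150e+01  7.28300e+00  1.13113e+02  3.60000e-02  5.65930e+01
  3.21970e+01] [-0.05  -0.697 -0.97  -0.048  0.138 -0.015] [ 1.000e-02 -3.182e+01 -2.632e+01  0.000e+00 -1.900e-01  0.000e+00]
IKError <class 'plant.IKError'>
hold_point_z 0.0187
```

Emit:
step_arm(series=[[-0.1,0.06,-0.1,0],[-0.1,0.06,-0.1,0],[0,0,0,0],[0,0,0,0],[0,0,0,0],[0,0,0,0]])

```text
time: 10.5
position: [0.43, -0.2196, 0.1135]
orientation: [[0.378, -0.925, 0.043], [-0.925, -0.379, -0.03], [0.044, -0.029, -0.999]]
ft_force: [-0.2, -0.2, 0.8]
grip_width: 0.999
```

```bash
python3 e.py .457 -.240 .026
```

```text
10.5 [ 0.43   -0.2196  0.1135] F [-0.2  -0.24  0.81] w 0.999 tilt [ 0.0433 -0.0303 -0.9986] yaw -67.79
d tool mm [ 25.1 -14.7  89.2]
```

Emit:
step_arm(series=[[0,0,0.2,0],[0,0,0,0]])

```text
time: 10.67
position: [0.4338, -0.2224, 0.073]
orientation: [[0.377, -0.925, 0.046], [-0.925, -0.379, -0.032], [0.047, -0.03, -0.998]]
ft_force: [-2.4, 1.2, -2.2]
grip_width: 1.001
```

```bash
python3 e.py .457 -.240 .026; python3 -c "
from h import *
o=readout.get_obs();print(o['qpos'].round(3),o['joint_velocities'].round(2))"
```

```text
10.6667 [ 0.4338 -0.2224  0.073 ] F [-2.38  1.21 -2.25] w 1.001 tilt [ 0.0455 -0.0319 -0.9985] yaw -67.8
d tool mm [ 22.8 -13.4  48.6]
[-3.54160e+01  2.27000e+00  1.18841e+02  2.70000e-02  5.57010e+01
  3.23310e+01] [ 0.18 -6.99 -7.72  0.01  4.55 -0.04]
```

Emit:
step_arm(series=[[0,0,0,0]])

```text
time: 10.75
position: [0.4348, -0.2232, 0.073]
orientation: [[0.377, -0.925, 0.046], [-0.925, -0.379, -0.032], [0.047, -0.03, -0.998]]
ft_force: [0.5, -0.8, 0.8]
grip_width: 1.002
```

```bash
python3 e.py .457 -.240 .026; python3 -c "
from h import *
o=readout.get_obs();print(o['qpos'].round(3),o['joint_velocities'].round(2))"
```

```text
10.75 [ 0.4348 -0.2232  0.073 ] F [ 0.46 -0.81  0.77] w 1.002 tilt [ 0.0458 -0.0321 -0.9984] yaw -67.81
d tool mm [ 21.7 -12.7  48.5]
[-3.54230e+01  2.41700e+00  1.18694e+02  2.70000e-02  5.56810e+01
  3.23300e+01] [-0.13  4.73  3.58 -0.13  0.04  0.02]
```

Emit:
step_arm(series=[[0,0,0,0],[0,0,0,0]])

```text
time: 10.92
position: [0.4349, -0.2233, 0.0731]
orientation: [[0.377, -0.925, 0.044], [-0.925, -0.379, -0.031], [0.046, -0.029, -0.999]]
ft_force: [0.3, -0.7, -0.2]
grip_width: 1.002
```

```bash
python3 e.py .457 -.240 .026; python3 -c "
from h import *
o=readout.get_obs();print(o['qpos'].round(3),o['joint_velocities'].round(2))"
```

```text
10.9167 [ 0.4349 -0.2233  0.0731] F [ 0.34 -0.72 -0.24] w 1.002 tilt [ 0.0444 -0.0311 -0.9985] yaw -67.82
d tool mm [ 21.6 -12.8  48.6]
[-3.54340e+01  2.48500e+00  1.18601e+02  2.80000e-02  5.58060e+01
  3.23290e+01] [-0.08 -0.01 -0.4  -0.03  1.02 -0.05]
```

Emit:
step_arm(series=[[0,0,-0.05,0],[0,0,-0.05,0],[0,0,-0.05,0],[0,0,-0.05,0],[0,0,-0.05,0],[0,0,-0.05,0],[0,0,-0.05,0],[0,0,-0.05,0],[0,0,0,0],[0,0,0,0],[0,0,0,0],[0,0,0,0]])

```text
time: 11.92
position: [0.4351, -0.2234, 0.1715]
orientation: [[0.377, -0.924, 0.059], [-0.924, -0.379, -0.041], [0.06, -0.039, -0.997]]
ft_force: [-0.2, -0.7, -0.6]
grip_width: 1.002
```

```bash
python3 e.py .457 -.240 .026
```

```text
11.9167 [ 0.4351 -0.2234  0.1715] F [-0.17 -0.73 -0.61] w 1.002 tilt [ 0.0586 -0.0412 -0.9974] yaw -67.83
d tool mm [ 14.8  -8.4 147.1]
```

Emit:
step_arm(series=[[0,0,0.05,0],[0,0,0.05,0],[0,0,0.05,0],[0,0,0.05,0],[0,0,0.05,0],[0,0,0.05,0],[0,0,0,0],[0,0,0,0],[0,0,0,0],[0,0,0,0]])

```text
time: 12.75
position: [0.4343, -0.223, 0.098]
orientation: [[0.377, -0.925, 0.047], [-0.925, -0.379, -0.033], [0.048, -0.031, -0.998]]
ft_force: [-0.6, 0.6, -0.6]
grip_width: 0.997
```

```bash
python3 e.py .457 -.240 .026; python3 -c "
from h import *
o=readout.get_obs();print(o['qpos'].round(3),o['joint_velocities'].round(2))"
```

```text
12.75 [ 0.4343 -0.223   0.098 ] F [-0.58  0.57 -0.6 ] w 0.997 tilt [ 0.0472 -0.0331 -0.9983] yaw -67.82
d tool mm [ 20.8 -12.3  73.5]
[-3.54350e+01  3.70000e-02  1.17978e+02  2.70000e-02  5.86820e+01
  3.23280e+01] [ 0.1   0.19 -0.02 -0.08  0.01  0.05]
```

Emit:
step_arm(series=[[0,0,-0.2,0],[0,0,0,0],[0,0,0,0],[0,0,0,0],[0,0,0,0],[0,0,-0.2,0],[0,0,0,0],[0,0,0,0],[0,0,0,0],[0,0,0,0]])

```text
time: 13.58
position: [0.4315, -0.221, 0.1823]
orientation: [[0.377, -0.925, 0.05], [-0.925, -0.379, -0.035], [0.051, -0.033, -0.998]]
ft_force: [0.0, 0.6, 0.6]
grip_width: 1.001
```

```bash
python3 e.py .457 -.240 .026
```

```text
13.5833 [ 0.4315 -0.221   0.1823] F [0.02 0.65 0.61] w 1.001 tilt [ 0.0498 -0.0349 -0.9981] yaw -67.82
d tool mm [ 19.2 -11.2 158. ]
```

Emit:
step_arm(series=[[0,0,0.05,0],[0,0,0.05,0],[0,0,0.05,0],[0,0,0.05,0],[0,0,0.05,0],[0,0,0.05,0],[0,0,0.05,0],[0,0,0.05,0],[0,0,0,0],[0,0,0,0],[0,0,0,0],[0,0,0,0]])

```text
time: 14.58
position: [0.4315, -0.221, 0.0871]
orientation: [[0.377, -0.925, 0.04], [-0.925, -0.378, -0.028], [0.04, -0.026, -0.999]]
ft_force: [-0.3, 0.6, -0.6]
grip_width: 1.0
```

```bash
python3 e.py .457 -.240 .026
```

```text
14.5833 [ 0.4315 -0.221   0.0871] F [-0.28  0.59 -0.59] w 1.0 tilt [ 0.0395 -0.0275 -0.9988] yaw -67.82
d tool mm [ 24.7 -14.8  62.5]
```

Emit:
step_arm(series=[[0,0,-0.2,0],[0,0,-0.2,0],[0,0,-0.1,0],[0,0,0,0],[0,0,0,0],[0,0,0,0]])

```text
time: 15.08
position: [0.4282, -0.2187, 0.1927]
orientation: [[0.377, -0.925, 0.042], [-0.925, -0.378, -0.029], [0.043, -0.028, -0.999]]
ft_force: [0.3, 0.3, -1.0]
grip_width: 1.001
```

```bash
python3 e.py .457 -.240 .026
```

```text
15.0833 [ 0.4282 -0.2187  0.1927] F [ 0.27  0.33 -0.98] w 1.001 tilt [ 0.0418 -0.0291 -0.9987] yaw -67.82
d tool mm [ 23.5 -14.  168.3]
```

Emit:
step_arm(series=[[0,0,0.03,0],[0,0,0.03,0],[0,0,0.03,0],[0,0,0.03,0],[0,0,0.03,0],[0,0,0.03,0],[0,0,0.03,0],[0,0,0.03,0],[0,0,0.03,0],[0,0,0.03,0],[0,0,0,0],[0,0,0,0]])

```text
time: 16.08
position: [0.4249, -0.2164, 0.1164]
orientation: [[0.377, -0.926, 0.028], [-0.926, -0.378, -0.019], [0.028, -0.018, -0.999]]
ft_force: [-0.5, -0.4, -0.2]
grip_width: 0.999
```

```bash
python3 e.py .457 -.240 .026
```

```text
16.0833 [ 0.4249 -0.2164  0.1164] F [-0.51 -0.4  -0.16] w 0.999 tilt [ 0.0276 -0.019  -0.9994] yaw -67.82
d tool mm [ 31.4 -19.2  91.7]
```

Emit:
step_arm(series=[[0.07,-0.04,-0.18,0],[0.07,-0.04,-0.18,0],[0,0,-0.05,0],[0,0,0,0],[0,0,0,0]])

```text
time: 16.5
position: [0.4437, -0.2316, 0.1966]
orientation: [[0.378, -0.926, 0.017], [-0.926, -0.378, -0.012], [0.017, -0.012, -1.0]]
ft_force: [0.0, -0.1, 0.0]
grip_width: 0.995
```

```bash
python3 e.py .457 -.240 .026
```

```text
16.5 [ 0.4437 -0.2316  0.1966] F [ 0.03 -0.14  0.  ] w 0.995 tilt [ 0.0174 -0.0118 -0.9998] yaw -67.8
d tool mm [  9.8  -7.2 170.9]
```

Emit:
step_arm(series=[[0,0,0.03,0],[0,0,0.03,0],[0,0,0.03,0],[0,0,0.03,0],[0,0,0.03,0],[0,0,0.03,0],[0,0,0.03,0],[0,0,0.03,0],[0,0,0.03,0],[0,0,0.03,0]])

```text
time: 17.33
position: [0.4393, -0.2282, 0.1231]
orientation: [[0.378, -0.926, 0.007], [-0.926, -0.378, -0.005], [0.007, -0.005, -1.0]]
ft_force: [-0.1, -0.6, -0.4]
grip_width: 1.004
```

```bash
python3 e.py .457 -.240 .026
```

```text
17.3333 [ 0.4393 -0.2282  0.1231] F [-0.13 -0.56 -0.4 ] w 1.004 tilt [ 0.0075 -0.0046 -1.    ] yaw -67.77
d tool mm [ 17.  -11.4  97.3]
```

Tilt is now about 0.009 rad. I'll move outward and keep descending gently.

Emit:
step_arm(series=[[0.02,-0.014,0.03,0],[0.02,-0.014,0.03,0],[0.02,-0.014,0.03,0],[0.015,-0.01,0.03,0],[0,0,0.03,0],[0,0,0.03,0],[0,0,0,0],[0,0,0,0]])

```text
time: 18.0
position: [0.4567, -0.2396, 0.0817]
orientation: [[0.378, -0.926, 0.006], [-0.926, -0.378, -0.004], [0.006, -0.004, -1.0]]
ft_force: [0.3, 0.5, 0.7]
grip_width: 1.003
```

```bash
python3 e.py .457 -.240 .026
```

```text
18.0 [ 0.4567 -0.2396  0.0817] F [0.32 0.46 0.72] w 1.003 tilt [ 0.0063 -0.0037 -1.    ] yaw -67.79
d tool mm [ 0.2  0.1 55.7]
```

Emit:
step_arm(series=[[0,0,0.03,0],[0,0,0.03,0],[0,0,0.03,0],[0,0,0.03,0],[0,0,0.03,0],[0,0,0.03,0],[0,0,0.02,0],[0,0,0,0]])

```text
time: 18.67
position: [0.4568, -0.2396, 0.038]
orientation: [[0.378, -0.926, 0.007], [-0.926, -0.378, -0.004], [0.007, -0.005, -1.0]]
ft_force: [0.1, 0.8, 0.7]
grip_width: 0.996
```

```bash
python3 e.py .457 -.240 .026
```

```text
18.6667 [ 0.4568 -0.2396  0.038 ] F [0.15 0.82 0.75] w 0.996 tilt [ 0.007  -0.0042 -1.    ] yaw -67.78
d tool mm [ 0.4  0.1 12. ]
```

Emit:
step_arm(series=[[0,0,0.035,0],[0,0,0,0],[0,0,0,0]])

```text
time: 18.92
position: [0.4569, -0.2396, 0.03]
orientation: [[0.378, -0.926, 0.007], [-0.926, -0.378, -0.004], [0.006, -0.005, -1.0]]
ft_force: [0.1, 0.8, -0.3]
grip_width: 0.999
```

Emit:
step_arm(series=[[0,0,0,0],[0,0,0,0],[0,0,0,0],[0,0,0,0],[0,0,0,0],[0,0,0,0]], fingers=0, newtons=30)

```text
time: 19.42
position: [0.4578, -0.2403, 0.0312]
orientation: [[0.378, -0.926, 0.009], [-0.926, -0.378, -0.005], [0.008, -0.006, -1.0]]
ft_force: [-0.5, 0.3, -0.8]
grip_width: 0.374
```

```bash
python3 e.py .457 -.240 .026; python3 -c "
from h import *
shot('wrist','w3')"
```

```text
19.4167 [ 0.4578 -0.2403  0.0312] F [-0.52  0.32 -0.8 ] w 0.374 tilt [ 0.0086 -0.0054 -0.9999] yaw -67.78
d tool mm [-0.6  0.7  5.2]
```

View pics/w3.png

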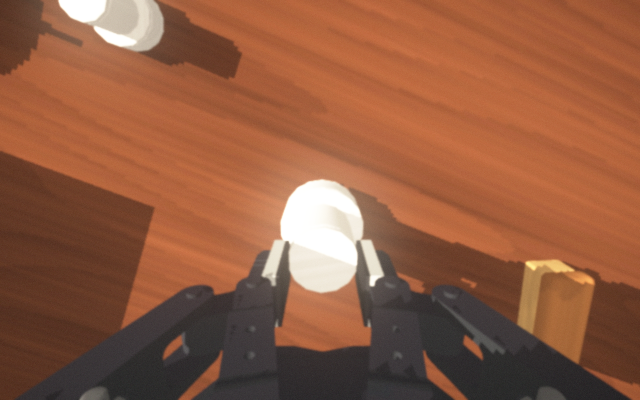

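The barrel is between the pads at image (322,258), but the tips are still above the shoulder. I'll open slightly, lower to the shoulder and grip again.

Emit:
step_arm(series=[[0,0,0,0],[0,0,0.02,0],[0,0,0,0],[0,0,0,0]], fingers=0.46)

```text
time: 19.8
position: [0.4581, -0.2404, 0.027]
orientation: [[0.378, -0.926, 0.009], [-0.926, -0.378, -0.006], [0.009, -0.006, -1.0]]
ft_force: [0.2, 0.2, 0.4]
grip_width: 0.464
```

```bash
python3 e.py .457 -.240 .026
```

```text
19.8 [ 0.4581 -0.2404  0.027 ] F [0.21 0.18 0.37] w 0.464 tilt [ 0.0093 -0.0058 -0.9999] yaw -67.78
d tool mm [-0.8  0.9  1. ]
```

Emit:
step_arm(series=[[-0.004,0.004,0.012,0],[0,0,0.01,0],[0,0,0,0]])

```text
time: 20.05
position: [0.4568, -0.2399, 0.022]
orientation: [[0.378, -0.926, 0.009], [-0.926, -0.378, -0.006], [0.009, -0.006, -1.0]]
ft_force: [-0.9, -0.2, 0.7]
grip_width: 0.46
```

```bash
python3 e.py .457 -.240 .026
```

```text
20.05 [ 0.4568 -0.2399  0.022 ] F [-0.93 -0.17  0.66] w 0.46 tilt [ 0.0089 -0.0056 -0.9999] yaw -67.78
d tool mm [ 0.2 -0.1 -4. ]
```

Emit:
step_arm(series=[[0,0,0,0],[0,0,0,0],[0,0,0,0]], fingers=0, newtons=80)

```text
time: 20.3
position: [0.4569, -0.24, 0.0224]
orientation: [[0.378, -0.926, 0.009], [-0.926, -0.378, -0.005], [0.008, -0.006, -1.0]]
ft_force: [0.1, 0.1, 0.3]
grip_width: 0.363
```

```bash
python3 e.py .457 -.240 .026
```

```text
20.3 [ 0.4569 -0.24    0.0224] F [0.06 0.13 0.28] w 0.363 tilt [ 0.0086 -0.0054 -0.9999] yaw -67.77
d tool mm [ 0.1 -0.1 -3.6]
```

Emit:
step_arm(series=[[0,0,-0.2,0],[0,0,-0.2,0],[0,0,-0.2,0],[0,0,-0.2,0],[0,0,-0.15,0],[0,0,0,0],[0,0,0,0]])

```text
time: 20.88
position: [0.4513, -0.2362, 0.2137]
orientation: [[0.378, -0.926, -0.004], [-0.926, -0.378, 0.003], [-0.004, 0.002, -1.0]]
ft_force: [-0.4, 0.9, -0.5]
grip_width: 0.358
```

```bash
python3 e.py .497 .105 .21;python3 - <<'E'
from h import *
shot('side','s4')
i=cv2.imread('pics/s4.png');cv2.imwrite('pics/s4z.png',cv2.resize(i[60:260,230:430],None,fx=3,fy=3))
E
```

```text
20.8833 [ 0.4513 -0.2362  0.2137] F [-0.43  0.89 -0.51] w 0.358 tilt [-0.0035  0.0032 -1.    ] yaw -67.78
d tool mm [-298.6 -171.3    4.6]
```

View pics/s4z.png

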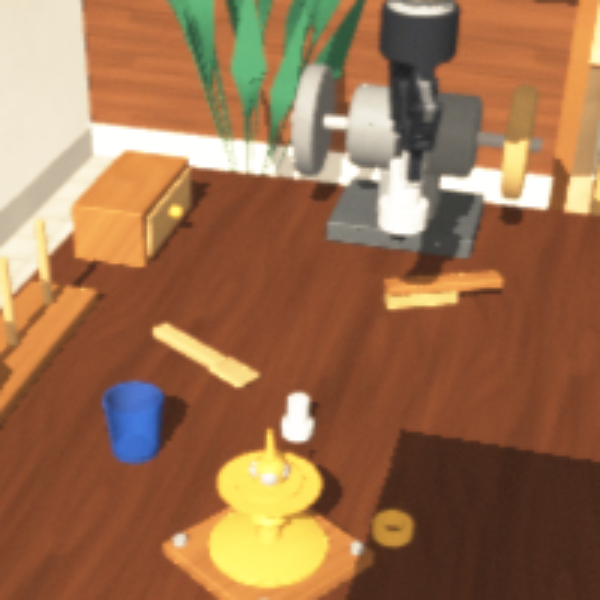

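The guard is held upright. Next I'll move towards the pricket.

Emit:
step_arm(series=[[-0.15,-0.07,0,0],[-0.15,-0.07,0,0],[-0.15,-0.07,0,0],[-0.15,-0.07,0,0],[-0.15,-0.07,0,0],[-0.15,-0.07,0,0],[-0.15,-0.07,0,0],[0,0,0,0],[0,0,0,0],[0,0,0,0]])

```text
time: 21.77
position: [0.4515, 0.0061, 0.1927]
orientation: [[0.374, -0.927, -0.035], [-0.927, -0.374, 0.01], [-0.023, 0.029, -0.999]]
ft_force: [0.3, -0.6, -0.9]
grip_width: 0.363
```

```bash
python3 e.py .497 .105 .21;python3 - <<'E'
from h import *
shot('wrist','w5')
E
```

```text
21.7667 [0.4515 0.0061 0.1927] F [ 0.25 -0.57 -0.92] w 0.363 tilt [-0.035   0.0103 -0.9993] yaw -68.05
d tool mm [-75.1 -78.7 -17.8]
```

View pics/w5.png

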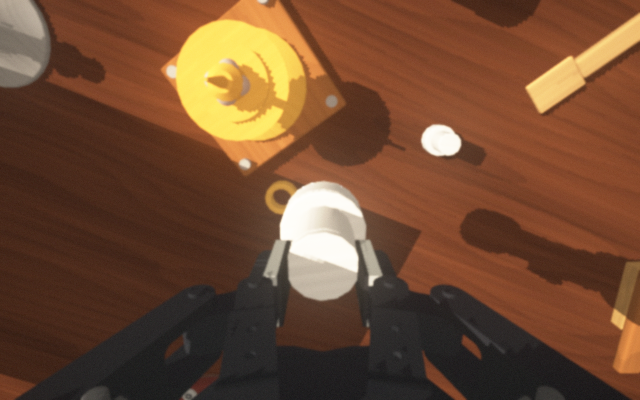

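```bash
python3 - <<'E'
from h import *
d=dict(np.load('w5.npz'))
cv2.imwrite('pics/w5z.png',cv2.resize(d['f'][0:150,160:350,::-1],None,fx=4,fy=4,interpolation=cv2.INTER_CUBIC))
f=d['f'][:180,:360].astype(int)
m=((f[...,0]>180)&(f[...,1]>130)&(f[...,2]<90)&(f[...,1]>f[...,0]*.66)).astype(np.uint8)
n,l,s,c=cv2.connectedComponentsWithStats(m)
i=1+np.argmax(s[1:,4]);print(s[i],c[i])
k=cv2.findContours((l==i).astype(np.uint8),0,cv2.CHAIN_APPROX_NONE)[0][0]
e=cv2.fitEllipse(cv2.convexHull(k));print(e,plane(d,*e[0],.085),plane(d,*e[0],.092))
E
```

```text
[ 170   13  136  133 4211] [260.24436001  88.34623605]
((240.1839599609375, 78.65715026855469), (129.44924926757812, 134.67747497558594), 132.6546173095703) [0.50907056 0.105377   0.085     ] [0.5094029  0.10351037 0.092     ]
```

View pics/w5z.png

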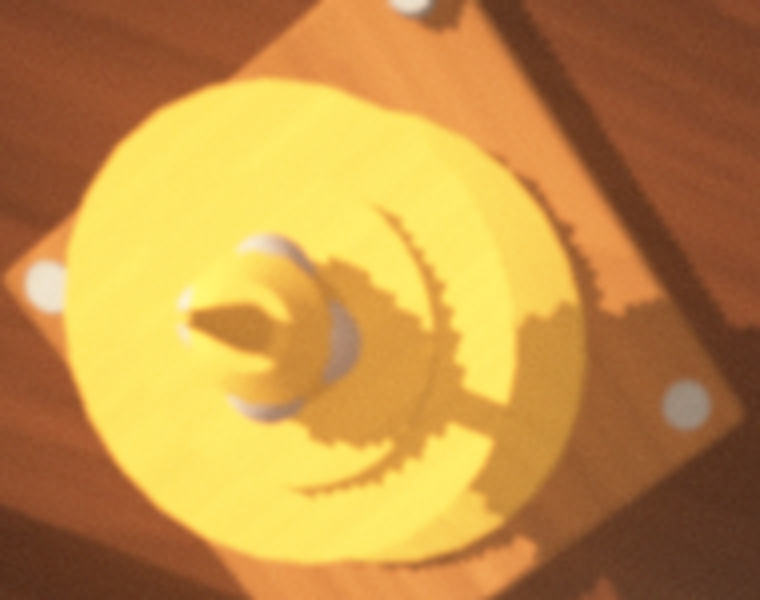

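```bash
python3 - <<'E'
from h import *
d=dict(np.load('w5.npz'));D=dict(np.load('side0.npz'))
print('balls',plane(d,226.4,81.3,.106),'tip',plane(d,208,79.6,.149),'pan',plane(d,160+290/4,313/4,.089))
print('two',two(d,(208,79.6),D,(320,203)))
print('tip side',plane(D,320,203,.149))
scr=[(160+686/4,405/4),(160+46/4,286/4),(160+410/4,-2/4.),(245,163)]
for s in scr:print(plane(d,*s,.017))
# seat point reprojection
for p in([.507,.104,.15],[.507,.104,.106],[.507,.104,.096]):print(proj(d,p),proj(D,p))
E
```

```text
balls [0.50428595 0.1090893  0.106     ] tip [0.50385963 0.10736491 0.149     ] pan [0.50721112 0.1102566  0.089     ]
two [0.50325032 0.1081242  0.14657503]
tip side [0.50200403 0.11132626 0.149     ]
[0.52039951 0.02784132 0.017     ]
[0.48602152 0.1914301  0.017     ]
[0.58192618 0.12483983 0.017     ]
[0.42367568 0.09214015 0.017     ]
[213.84902152  76.71824828] [318.87141675 200.80191337]
[233.75219191  80.43319134] [318.66418505 214.34864945]
[237.35600719  81.10584641] [318.6184564 217.3379313]
```

```bash
python3 - <<'E'
from h import *
d=dict(np.load('w5.npz'))
# tool pose at w5
p=np.array([.4515,.0061,.1927]);R=np.array([[.374,-.927,-.035],[-.927,-.374,.010],[-.023,.029,-.999]])
a=np.linspace(0,6.283,300)
def ex(r,h,off=(0,0)):
    q=np.array([proj(d,p+R@[off[0]+r*np.cos(t),off[1]+r*np.sin(t),-11.6e-3-h]) for t in a]);return q.min(0).round(1),q.max(0).round(1)
for off in((0,0),(0,.002),(0.002,0)):print(off,'mouth',ex(.025,-.034,off),'sh',ex(.025,-.008,off),'top',ex(.017,.034,off))
f=d['f'];cv2.imwrite('pics/w5g.png',cv2.resize(f[170:310,260:390,::-1],None,fx=4,fy=4,interpolation=cv2.INTER_CUBIC))
E
```

```text
(0, 0) mouth (array([284.5, 182.3]), array([360.9, 254.4])) sh (array([279.4, 192.8]), array([366.2, 273.7])) top (array([285.1, 235.3]), array([360.9, 303.5]))
(0, 0.002) mouth (array([284.6, 185.3]), array([360.8, 257.1])) sh (array([279.5, 196.2]), array([366.1, 276.6])) top (array([285.3, 239.6]), array([360.8, 307.3]))
(0.002, 0) mouth (array([287.6, 182.3]), array([364. , 254.4])) sh (array([282.8, 192.8]), array([369.7, 273.6])) top (array([289.6, 235.3]), array([365.4, 303.5]))
```

View pics/w5g.png

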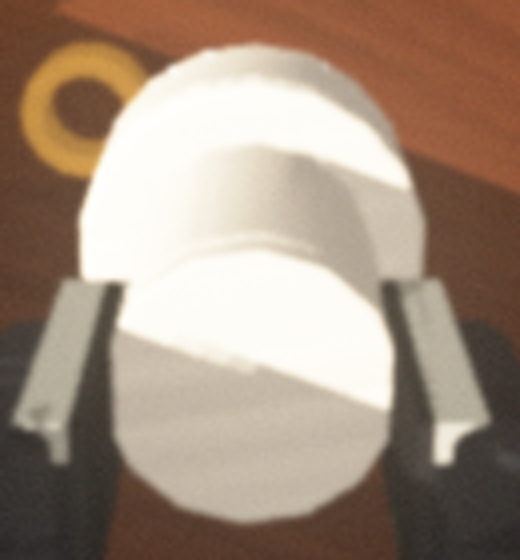

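Emit:
step_arm(series=[[-0.04,-0.045,-0.04,0],[-0.04,-0.045,-0.04,0],[-0.04,-0.045,-0.04,0],[-0.04,-0.045,-0.04,0],[-0.04,-0.045,-0.04,0],[-0.04,-0.045,-0.04,0],[-0.04,-0.045,-0.03,0],[-0.03,-0.03,0,0],[0,0,0,0],[0,0,0,0],[0,0,0,0]])

```text
time: 22.73
position: [0.5035, 0.0896, 0.2536]
orientation: [[0.358, -0.933, -0.03], [-0.933, -0.359, 0.012], [-0.022, 0.023, -0.999]]
ft_force: [0.1, 0.7, -0.6]
grip_width: 0.362
```

```bash
python3 e.py .5026 .108 .19
```

```text
22.7333 [0.5035 0.0896 0.2536] F [ 0.08  0.71 -0.62] w 0.362 tilt [-0.0296  0.0121 -0.9995] yaw -69.0
d tool mm [-16.1  -7.2  63.8]
```

Emit:
step_arm(series=[[0,0,-0.04,0],[0,0,-0.04,0],[0,0,-0.04,0],[0,0,-0.04,0],[0,0,-0.04,0],[0,0,-0.04,0],[0,0,-0.04,0],[0,0,-0.04,0],[0,0,-0.04,0],[0,0,-0.04,0],[0,0,0,0],[0,0,0,0]])

```text
time: 23.73
position: [0.5055, 0.0863, 0.3432]
orientation: [[0.355, -0.934, -0.029], [-0.935, -0.355, 0.011], [-0.021, 0.023, -1.0]]
ft_force: [-0.5, -0.2, -1.7]
grip_width: 0.357
```

```bash
python3 e.py .5026 .108 .19; python3 -c "
from h import *
o=readout.get_obs();print(o['qpos'].round(2))"
```

```text
23.7333 [0.5055 0.0863 0.3432] F [-0.49 -0.23 -1.74] w 0.357 tilt [-0.0286  0.0113 -0.9995] yaw -69.21
d tool mm [-18.2  -8.4 153.5]
[ 1.39 -5.03 95.79  0.69 90.87 70.58]
```

Emit:
step_arm(series=[[0,0,0.2,0],[0,0,0.2,0],[0,0,0.1,0],[0,0,0,0],[0,0,0,0],[0,0,0,0]])

```text
time: 24.23
position: [0.504, 0.0877, 0.2421]
orientation: [[0.355, -0.934, -0.024], [-0.935, -0.356, 0.011], [-0.019, 0.019, -1.0]]
ft_force: [0.2, 0.4, -1.2]
grip_width: 0.362
```

```bash
python3 e.py .5026 .108 .19
```

```text
24.2333 [0.504  0.0877 0.2421] F [ 0.24  0.39 -1.15] w 0.362 tilt [-0.0245  0.0114 -0.9996] yaw -69.18
d tool mm [-18.5  -6.9  52.4]
```

Emit:
step_arm(series=[[0.002,-0.042,0,0],[0.002,-0.042,0,0],[0.002,-0.042,0,0],[0.002,-0.042,0,0],[0.002,-0.042,0,0],[0.002,-0.042,0,0],[0.002,-0.042,0,0],[0,0,0,0],[0,0,0,0]])

```text
time: 24.98
position: [0.573, 0.1087, 0.2498]
orientation: [[0.356, -0.935, -0.009], [-0.934, -0.356, 0.012], [-0.015, 0.004, -1.0]]
ft_force: [0.6, 0.8, -1.2]
grip_width: 0.36
```

```bash
python3 e.py .5026 .108 .19
```

```text
24.9833 [0.573  0.1087 0.2498] F [ 0.56  0.85 -1.2 ] w 0.36 tilt [-0.009   0.0124 -0.9999] yaw -69.15
d tool mm [-23.5  65.8  60.4]
```

Emit:
step_arm(series=[[-0.06,0.15,0,0],[-0.06,0.15,0,0],[0,0,0,0],[0,0,0,0]])

```text
time: 25.32
position: [0.5046, 0.1093, 0.2457]
orientation: [[0.355, -0.935, -0.018], [-0.935, -0.356, 0.011], [-0.017, 0.013, -1.0]]
ft_force: [0.4, 0.0, -0.7]
grip_width: 0.356
```

```bash
python3 e.py .5026 .108 .19
```

```text
25.3167 [0.5046 0.1093 0.2457] F [ 0.42  0.04 -0.73] w 0.356 tilt [-0.018   0.0114 -0.9998] yaw -69.18
d tool mm [ 1.5  1.7 55.7]
```

Emit:
step_arm(series=[[0.014,-0.037,0,0],[0.014,-0.037,0,0],[0.014,-0.037,0,0],[0.014,-0.037,0,0],[0.014,-0.037,0,0],[0.014,-0.037,0,0],[0.014,-0.037,0,0],[0,0,0,0],[0,0,0,0]])

```text
time: 26.07
position: [0.5716, 0.1087, 0.2455]
orientation: [[0.354, -0.935, -0.013], [-0.935, -0.354, 0.011], [-0.015, 0.008, -1.0]]
ft_force: [0.3, 0.1, -0.3]
grip_width: 0.36
```

Emit:
step_arm(series=[[-0.06,0.15,0,0],[-0.06,0.15,0,0],[0,0,0,0],[0,0,0,0]])

```text
time: 26.4
position: [0.5036, 0.1096, 0.2419]
orientation: [[0.353, -0.935, -0.022], [-0.935, -0.354, 0.011], [-0.018, 0.016, -1.0]]
ft_force: [0.5, -1.1, -1.4]
grip_width: 0.365
```

```bash
python3 e.py .5026 .108 .19
```

```text
26.4 [0.5036 0.1096 0.2419] F [ 0.47 -1.12 -1.39] w 0.365 tilt [-0.0215  0.0108 -0.9997] yaw -69.3
d tool mm [ 2.   0.7 51.9]
```

Emit:
step_arm(series=[[0.007,0.005,0.2,0],[0,0,0.1,0],[0,0,0,0],[0,0,0,0],[0,0,0,0]])

```text
time: 26.82
position: [0.5061, 0.1089, 0.1848]
orientation: [[0.354, -0.935, -0.012], [-0.935, -0.354, 0.011], [-0.015, 0.007, -1.0]]
ft_force: [-0.4, -0.3, -0.2]
grip_width: 0.359
```

```bash
python3 e.py .5031 .1078 .17;python3 - <<'E'
from h import *
z=[]
for n in('scene','side'):
    d=shot(n,n+'6')
    u,v=proj(dict(K=d['K'],T=d['cam_to_world']),[.503,.108,.16]).astype(int);print(u,v)
    z.append(cv2.resize(d['frame'][v-50:v+50,u-40:u+40,::-1],None,fx=5,fy=5,interpolation=cv2.INTER_CUBIC))
cv2.imwrite('pics/z6.png',np.hstack(z))
E
```

```text
26.8167 [0.5061 0.1089 0.1848] F [-0.38 -0.27 -0.24] w 0.359 tilt [-0.0123  0.0113 -0.9999] yaw -69.27
d tool mm [ 0.2  3.1 14.8]
347 204
320 198
```

View pics/z6.png

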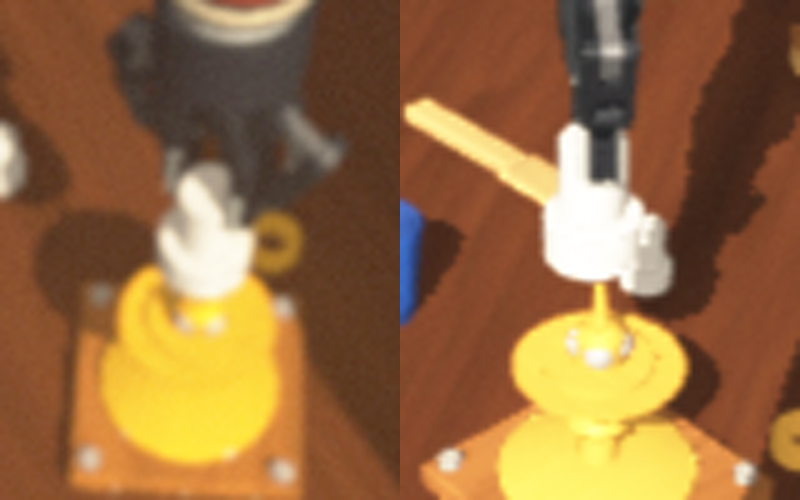

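Emit:
step_arm(series=[[0,0.013,0.03,0],[0,0,0.04,0],[0,0,0.04,0],[0,0,0.03,0],[0,0,0,0],[0,0,0,0],[0,0,0,0]])

```text
time: 27.5
position: [0.507, 0.1084, 0.1586]
orientation: [[0.354, -0.935, -0.004], [-0.935, -0.354, 0.012], [-0.012, -0.001, -1.0]]
ft_force: [-0.3, -0.0, -2.2]
grip_width: 0.364
```

```bash
python3 e.py .5031 .1078 .14
```

```text
27.5 [0.507  0.1084 0.1586] F [-0.3  -0.03 -2.2 ] w 0.364 tilt [-0.0035  0.0119 -0.9999] yaw -69.27
d tool mm [-0.6  3.9 18.6]
```

Emit:
step_arm(series=[[-0.003,0.018,0,0],[0,0,0,0],[0,0,0,0],[0,0,0,0]])

```text
time: 27.83
position: [0.5033, 0.1077, 0.159]
orientation: [[0.354, -0.935, -0.003], [-0.935, -0.354, 0.012], [-0.012, -0.001, -1.0]]
ft_force: [-0.1, -0.3, -0.3]
grip_width: 0.363
```

```bash
python3 e.py .5027 .1077 .14
```

```text
27.8333 [0.5033 0.1077 0.159 ] F [-0.12 -0.26 -0.34] w 0.363 tilt [-0.0029  0.012  -0.9999] yaw -69.27
d tool mm [ 0.   0.6 19. ]
```

Emit:
step_arm(series=[[0,0.003,0.03,0],[0,0,0.025,0],[0,0,0.01,0],[0,0,0,0],[0,0,0,0]])

```text
time: 28.25
position: [0.5029, 0.1076, 0.145]
orientation: [[0.354, -0.935, -0.002], [-0.935, -0.354, 0.012], [-0.012, -0.002, -1.0]]
ft_force: [-0.9, 0.3, -0.1]
grip_width: 0.358
```

```bash
python3 e.py .5027 .1077 .1324
```

```text
28.25 [0.5029 0.1076 0.145 ] F [-0.89  0.32 -0.12] w 0.358 tilt [-0.002   0.012  -0.9999] yaw -69.27
d tool mm [ 0.   0.2 12.6]
```

Well aligned, with the mouth now at the stud top. I'll keep going down slowly.

Emit:
step_arm(series=[[0,0,0.02,0],[0,0,0.015,0],[0,0,0,0],[0,0,0,0]])

```text
time: 28.58
position: [0.5028, 0.1077, 0.137]
orientation: [[0.354, -0.935, -0.002], [-0.935, -0.354, 0.012], [-0.012, -0.002, -1.0]]
ft_force: [-0.4, -0.1, -1.1]
grip_width: 0.365
```

```bash
python3 e.py .5027 .1077 .1324
```

```text
28.5833 [0.5028 0.1077 0.137 ] F [-0.4  -0.11 -1.09] w 0.365 tilt [-0.0024  0.012  -0.9999] yaw -69.27
d tool mm [0.  0.1 4.6]
```

Emit:
step_arm(series=[[0,0,0.015,0],[0,0,0.015,0],[0,0,0,0]])

```text
time: 28.83
position: [0.5034, 0.108, 0.1315]
orientation: [[0.354, -0.935, -0.001], [-0.935, -0.354, 0.012], [-0.012, -0.003, -1.0]]
ft_force: [-1.3, 0.6, -0.2]
grip_width: 0.359
```

```bash
python3 e.py .5027 .1077 .1184
```

```text
28.8333 [0.5034 0.108  0.1315] F [-1.32  0.62 -0.18] w 0.359 tilt [-0.0013  0.0125 -0.9999] yaw -69.27
d tool mm [ 0.2  0.8 13.1]
```

Emit:
step_arm(series=[[0,0.002,0.02,0],[0,0,0.02,0]])

```text
time: 29.0
position: [0.5066, 0.1088, 0.1294]
orientation: [[0.354, -0.935, 0.005], [-0.935, -0.354, 0.014], [-0.012, -0.01, -1.0]]
ft_force: [-4.7, 0.2, 13.5]
grip_width: 0.357
```

```bash
python3 e.py .5027 .1077 .1184
```

```text
29.0 [0.5066 0.1088 0.1294] F [-4.71  0.21 13.52] w 0.357 tilt [ 0.0052  0.0143 -0.9999] yaw -69.27
d tool mm [-0.2  4.1 10.9]
```

Emit:
step_arm(series=[[0,0.02,0.02,0],[0,0.008,0.025,0]])

```text
time: 29.17
position: [0.5061, 0.1084, 0.1276]
orientation: [[0.354, -0.935, 0.014], [-0.935, -0.354, 0.017], [-0.011, -0.019, -1.0]]
ft_force: [-4.9, -0.9, 12.3]
grip_width: 0.361
```

```bash
python3 e.py .5027 .1077 .1184
```

```text
29.1667 [0.5061 0.1084 0.1276] F [-4.92 -0.87 12.25] w 0.361 tilt [ 0.0141  0.0173 -0.9998] yaw -69.28
d tool mm [-0.4  3.6  9.2]
```

Emit:
step_arm(series=[[0,0.03,0.04,0]])

```text
time: 29.25
position: [0.5034, 0.1074, 0.123]
orientation: [[0.354, -0.935, 0.02], [-0.935, -0.353, 0.019], [-0.011, -0.026, -1.0]]
ft_force: [0.1, 1.5, -0.3]
grip_width: 0.362
```

```bash
python3 e.py .5027 .1077 .1184
```

```text
29.25 [0.5034 0.1074 0.123 ] F [ 0.11  1.52 -0.25] w 0.362 tilt [ 0.0199  0.0194 -0.9996] yaw -69.29
d tool mm [-0.5  0.7  4.6]
```

The force dropped away, which is the click. Now I'll run it down onto the seat.

Emit:
step_arm(series=[[0,0.004,0.02,0]])

```text
time: 29.33
position: [0.5025, 0.1076, 0.1191]
orientation: [[0.353, -0.935, 0.02], [-0.935, -0.353, 0.02], [-0.012, -0.026, -1.0]]
ft_force: [-0.6, 0.7, -1.2]
grip_width: 0.357
```

```bash
python3 e.py .5027 .1077 .1184
```

```text
29.3333 [0.5025 0.1076 0.1191] F [-0.59  0.74 -1.19] w 0.357 tilt [ 0.0203  0.0203 -0.9996] yaw -69.3
d tool mm [ 0.  -0.2  0.7]
```

Emit:
step_arm(series=[[0,0.004,0.015,0]])

```text
time: 29.42
position: [0.5041, 0.1081, 0.1181]
orientation: [[0.353, -0.935, 0.026], [-0.935, -0.353, 0.022], [-0.011, -0.032, -0.999]]
ft_force: [-2.2, 3.0, 19.4]
grip_width: 0.361
```

```bash
python3 e.py .5027 .1077 .1184
```

```text
29.4167 [0.5041 0.1081 0.1181] F [-2.17  2.99 19.36] w 0.361 tilt [ 0.0256  0.0219 -0.9994] yaw -69.31
d tool mm [-0.1  1.5 -0.3]
```

Emit:
step_arm(series=[[0,0.008,0.01,0]])

```text
time: 29.5
position: [0.5043, 0.1082, 0.1182]
orientation: [[0.353, -0.935, 0.028], [-0.935, -0.353, 0.023], [-0.011, -0.035, -0.999]]
ft_force: [-3.4, 2.0, 10.4]
grip_width: 0.362
```

```bash
python3 e.py .5027 .1077 .1184
```

```text
29.5 [0.5043 0.1082 0.1182] F [-3.37  1.99 10.4 ] w 0.362 tilt [ 0.0285  0.0228 -0.9993] yaw -69.31
d tool mm [-0.1  1.6 -0.3]
```

```bash
python3 - <<'E'
from h import *
z=[]
for n in('scene','side'):
    d=shot(n,n+'7')
    u,v=proj(dict(K=d['K'],T=d['cam_to_world']),[.503,.108,.13]).astype(int)
    z.append(cv2.resize(d['frame'][v-50:v+50,u-40:u+40,::-1],None,fx=5,fy=5,interpolation=cv2.INTER_CUBIC))
    o=readout.get_obs();print(o['time'],o['ft_force'],o['position'],o['orientation'][:,2])
cv2.imwrite('pics/z7.png',np.hstack(z))
E
```

```text
29.55 [-2.90710682  1.43217504  8.80297419] [0.50415385 0.10814941 0.11816688] [ 0.02843198  0.0227993  -0.99933569]
29.6 [-1.89006641  1.85889005  8.03694199] [0.50416751 0.10811493 0.11816862] [ 0.02831191  0.02270574 -0.99934123]
```

View pics/z7.png

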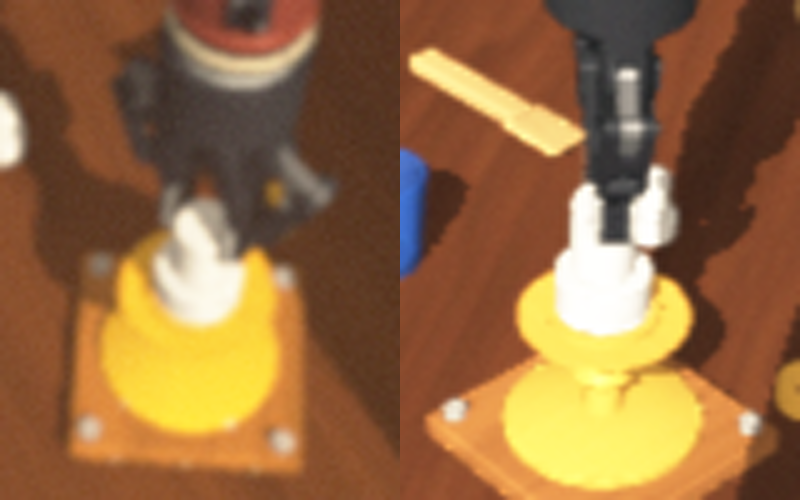

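Emit:
step_arm(series=[[0,0.011,0.013,0]])

```text
time: 29.68
position: [0.5043, 0.1082, 0.1182]
orientation: [[0.353, -0.935, 0.032], [-0.935, -0.353, 0.024], [-0.011, -0.039, -0.999]]
ft_force: [-2.1, 1.9, 12.1]
grip_width: 0.362
```

```bash
python3 - <<'E'
from h import *
for i in range(5):
    o=readout.get_obs();print(o['time'],o['ft_force'].round(2),o['position'].round(4),o['orientation'][:,2].round(4));cams.get_image('side')
E
```

```text
29.6833 [-2.07  1.94 12.12] [0.5043 0.1082 0.1182] [ 0.0322  0.0241 -0.9992]
29.7333 [-1.85  2.16 10.34] [0.5043 0.1082 0.1182] [ 0.0326  0.0241 -0.9992]
29.7833 [-2.41  1.94 10.51] [0.5043 0.1081 0.1182] [ 0.0324  0.024  -0.9992]
29.8333 [-1.98  2.91 11.11] [0.5043 0.1082 0.1182] [ 0.0323  0.0241 -0.9992]
29.8833 [-2.26  1.84  9.56] [0.5043 0.1081 0.1182] [ 0.0324  0.024  -0.9992]
```

Force is steady at about 10.5 N. I'll check with the wrist camera that the guard sits upright.

```bash
python3 - <<'E'
from h import *
shot('wrist','w8');d=dict(np.load('w8.npz'));o=readout.get_obs();p=o['position'];R=o['orientation'];print(o['time'],o['ft_force'])
a=np.linspace(0,6.283,300)
def ex(c,M,r,h):
    q=np.array([proj(d,c+M@[r*np.cos(t),r*np.sin(t),h]) for t in a]);return q.min(0).round(1),q.max(0).round(1)
c=np.array([.5037,.1085,.130]);I=np.eye(3)
print('upright',[ex(c,I,*x) for x in((.025,-.034),(.025,-.008),(.017,.034))])
M=R@np.diag([1,-1,-1]);print('tool',[ex(c,M,*x) for x in((.025,-.034),(.025,-.008),(.017,.034))])
cv2.imwrite('pics/w8g.png',cv2.resize(d['f'][150:320,230:420,::-1],None,fx=4,fy=3.5,interpolation=cv2.INTER_CUBIC))
E
```

```text
29.9833 [-1.56542577  2.38039528  9.89051475]
upright [(array([284.1, 184. ]), array([360.4, 256.9])), (array([278.4, 192.9]), array([365.3, 275. ])), (array([282.7, 232.1]), array([358.7, 302.1]))]
tool [(array([283.4, 182.3]), array([359.9, 254.5])), (array([278.1, 192.8]), array([365.1, 273.8])), (array([283.5, 235.5]), array([359.5, 303.8]))]
```

View pics/w8g.png

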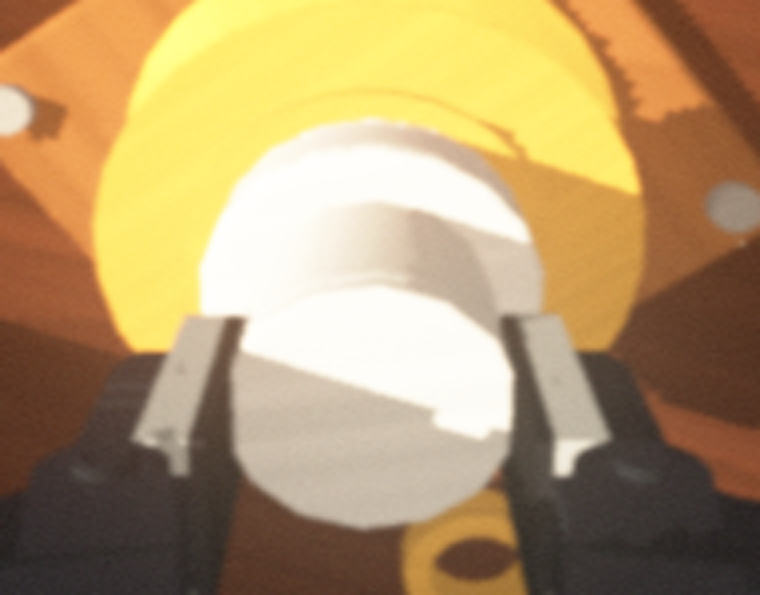

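The skirt edge is at v=183.7 and the top disc spans v=231 to 301. The upright model predicts 184, 232 and 302, so the guard is upright on the seat. Force is about 10 N, so I'm handing in.

```bash
python3 -c "
from h import *
o=readout.get_obs();print(o['time'],o['ft_force'],o['position'],o['grip_width']);print(sign_off())"
```

```text
29.9833 [-1.56542577  2.38039528  9.89051475] [0.50429715 0.10815628 0.11818818] 0.3599777082183277
the job is handed in; nothing more can be done
None
```

I put the larger guard over the spike, pressed it past the spring balls onto the seat, and handed the job in at 30.0 s still holding it with about 10 N of push. `sign_off` gives no verdict, so the result rests on the checks below.

- **Click:** the push built to 13.5 N on the balls, then dropped to about 0 N as the guard went past them.
- **Home on the seat:** the tool stopped rigidly at z = 0.1182 m, against 0.1184 m worked out from the grasp height. It stayed there to 0.1 mm while the push varied between 8 and 19 N.
- **Push at hand-in:** it held at about 10 N (9.6–11.1 N over the last 0.25 s, 9.9 N at hand-in), with 2–3 N sideways. The grip was 80 N.
- **Guard upright:** in the last wrist picture its edges match an upright seated guard to within about 1.5 pixels.
- **Other objects:** I touched none of them. I saw nothing out of place in the pictures I took, but I did not measure them again at the end.

**What went wrong:** the tool's tilt wandered as the arm moved. I spent about 15 s re-levelling it, and it still ended about 2° off vertical. The guard itself does not show that tilt.

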